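# Wedge the rocking counter display steady

### The arm

A 6-joint arm with a two-finger parallel gripper is mounted at the origin on the work surface. World frame = base frame: x ahead of the robot, y to its left, z up, the work surface at z = 0. Lengths are in m, angles in rad, forces in N, time in s.
With the tool pointing down it reaches from about 0.4 to 0.825 m from the base axis. Payload 7 kg.
Tool frame: the origin (TCP) lies at the centre of the arm's flange, where the gripper is bolted on; the fingertips stand 178 mm ahead of it and the grasp point (between the pads) lies ahead of it (tcp_to_grasp is the z of the grasp point in the tool frame, in m); z points along the fingers, x is the direction in which the jaws open and shut, and the axes are right-handed (so a half turn about z gives the same grasp; the last joint's range is limited). The gripper opens to 88 mm and grips with 3 to 60 N. Pads are 19 mm wide; open, the fingers measure 130 mm over their backs; the gripper's body (78 mm by 193 mm) begins 47 mm behind the grasp point.
Start: joints at [1.492, 0.359, 0.012, 0, -1.224, -0.288], TCP at [0.242, 0.63, 0.405] pointing down, gripper open.
Joint ranges: [-3.07, 3.07], [-1.43, 2.12], [-1.02, 1.25], [-3.03, 1.67], [-3.05, -0], [-3.03, 3.03]. Speed limits (rad/s): [2.39, 2.39, 3.01, 3.14, 3.14, 3.14].

### API

Orientations are given as [roll, pitch, yaw] about the fixed x, y, z axes, in that order (R = Rz(yaw) Ry(pitch) Rx(roll)).
In Python, from station import get_state, grab_frame, job_done, tcp_to_grasp gives the robot as it stands.
- The arm moves only by the tool drive_tool, never from a script. Its argument "moves" is a list of rows, each a list of 7 numbers: the shift along the tool's x, y, z in mm, then the turn, a rotation vector about the tool's x, y, z in degrees, then the closure, from -1 (fully open) to 1 (shut), so that 0 is half open. In form: [[dx, dy, dz, ax, ay, az, claw], ...]. A call has 1 to 12 rows; each row is the pose to reach, as a shift and turn from the pose commanded when the call began, along the tool's axes at that moment; what a row does not reach only later rows make up. A row lasts 1/8 s, in which the tool goes at most 62.5 mm and 10.7 degrees, less where a joint would pass 70% of its speed; a pose out of reach is approached as far as the arm can. A call with a gripper value outside its range is refused whole. The fingers move at their own pace and stop on an object; "grip_force" is the grip in N (left out, the last holds). Time passes only in rows, so rows that repeat a pose let the fingers close. It gives the time, the measured TCP pose, the force and the opening at its end, in the units of the state.
- get_state(): the state, without advancing time (a new reading comes with each control period).
- grab_frame(name): name is "side" or "top" or "wrist"; returns a dict with "img" (480x640x3 uint8, red, green, blue), "range_z" (480x640 float32, m along the optical axis (not along the pixel's ray), 0 where there is no reading), "fovy" (degrees; the focal length in pixels is half the picture's height over the tangent of half this angle, whatever the lens; pixels are square), "cx", "cy" (the principal point, pixels), "rvec" (rotation vector, rad) and "tvec" (3), from world to camera coordinates, as OpenCV has them. Camera axes: x right, y down, z forward; pixel columns grow to the right and rows downward; lengths in m; the calibration is good to about 2 mm. A picture is of the moment at which its call begins.
- job_done(): hands the job in, once; it reports no verdict.
The state is a dict: "t": time; "q": joint angles; "qd": joint speeds; "joint_efforts": joint torques, N m; "eef_pos": TCP position; "ee_rot": TCP orientation; "force": force on the tool from outside, world axes, zero at the start; "moment": the same for the moment, N m; "width": finger opening in m.
Only numpy, scipy, OpenCV 4.12 (cv2) and the standard library are available. Lean on these libraries where they do the work, as an engineer would, in place of code of your own. Each camera call takes 0.05 s, during which the arm holds its last target. There are 200 camera calls.

### The job

The low plywood display chest on the shop counter rocks because one foot, at the corner beside the wooden wedge, is short. Push the wedge, from behind its thick end, thin end first under the short foot until it is snug and bears on the foot, then press down with a fingertip on the chest's top above that foot to feel that it no longer rocks, and move clear. Push only: do not pinch or lift the wedge or the chest, do not shove the chest along or jack it up, and leave the other things where they are.

Things in the scene. Friction and masses are not known exactly. Their poses are not given: they have to be found in the camera images.
- stand: Low plywood drawer chest, 200 x 220 mm (its x, y), about 2 kg, loose on four domed rubber feet. Origin on the counter under its middle, z up. Underside 26 mm, flat top 76 mm above the counter; a card rack to 60 mm high is fixed on the top (x -93 to -17, y -105 to 23 mm). Feet centred at x +-85, y +-95 mm; the one at (+85, +95) is short. It slides if pushed with more than about 8 N.
- short_foot (a point): Point in line with the short foot, at x +85, y +95 mm in the chest's frame and 5 mm above the counter when the chest is level. The foot is a dome of 12 mm radius; its lowest point is here or up to 5 mm higher (clear of the counter by 5 to 10 mm, differing each time, not told). The chest rests level on the other three feet.
- press_spot (a point): Point on the chest's flat top almost over the short foot (x +75, y +85, z 76 mm in the chest's frame): press here for the test, some 6 N for half a second. Without a snug wedge, 1 to 4 N here rocks the chest down onto the short foot; it sinks as far as the foot hangs clear. Snugly wedged, it gives less than 0.3 mm under 6 N.
- wedge: Plain wooden wedge, 130 long, 44 wide, 60 g, flat on the counter. Height rises straight from 2 mm at the thin end to 24 mm at the thick end. Origin at the centre of its underside; own +x points to the thin end. It starts on the chest's +y side, thin end towards the short foot (20 to 70 mm short of its centre), up to 10 mm off line and 0.2 rad askew; it goes in along the chest's -y.
- wedge_tip (a point): Middle of the wedge's thin end, on the counter.
- wedge_back (a point): Middle of the wedge's upright thick end face (44 mm wide, 24 mm high), 12 mm above the counter: the face to push. The wedge slides with under 1 N; once the foot bears on it the resistance rises steeply. A push of 3 to 6 N makes it snug and it stays by friction; above about 10 N it begins to jack up or shift the chest.
- cup: White ceramic cup of markers, 76 mm across, 140 mm high with the markers, origin under its centre; leave alone.
- tape: Roll of tape, 52 mm across, 24 mm high, lying flat, origin under its centre; leave alone.
- pads: Stack of writing pads, 100 x 140 mm, 27 mm high, origin under its centre; leave alone.
Things that resemble listed ones, but are neither listed nor needed, are in the scene too. Of the things that look like the wedge, the middle-sized one is meant.

How it is judged:
On the way, in this order (a step that is already met when the one before it is completed fails the run):
1. the wedge's thin end is under the short foot (y of wedge_tip in the frame of stand between 0.02 and 0.085 m and x of wedge_tip in the frame of stand between 0.063 and 0.107 m), for 0.05 s.
2. fingers press the top within 45 mm of the press spot, over 4 N for 0.2 s; the chest stays level (0.012 rad) on the wedge (all of step 1 and contact force between the fingers and stand above 4 N and horizontal distance between the grasp point and press_spot below 0.045 m and angle between stand's own z axis and vertical below 0.012 rad and contact force between wedge and stand above 1 N), for 0.2 s.
At the end, for the whole second after the job is handed in: The wedge's thin end lies under the short foot (past its middle by 10 to 75 mm, its centre line within 22 mm of the foot), the foot bears on the wedge with more than 0.3 N, the chest is level within 0.012 rad, and all is at rest (all of step 1 and contact force between wedge and stand above 0.3 N and angle between stand's own z axis and vertical below 0.012 rad and linear speed of each of stand, wedge below 0.01 m/s); the robot touches nothing.
It fails at once if the wedge is lifted or tipped (height (world z) of wedge above 0.012 m or angle between wedge's own z axis and vertical above 0.2 rad).
It fails at once if the wedge is held between the fingers (x of the grasp point in the frame of wedge between -0.06 and 0.06 m and y of the grasp point in the frame of wedge between -0.015 and 0.015 m and z of the grasp point in the frame of wedge below 0.034 m).
It fails at once if the chest is lifted or tipped up (more than 0.13 rad) (height (world z) of stand above 0.015 m or angle between stand's own z axis and vertical above 0.13 rad).
It fails at once if the chest is shoved more than 25 mm (distance of stand from where it was at the start of the episode above 0.025 m).
It fails at once if the cup, the tape or the pads are moved more than 20 mm (distance of any of cup, tape, pads from where it was at the start of the episode above 0.02 m).
It also fails if it takes over 48 s, if anything falls off the work surface, if the arm or the gripper's body presses on something with over 40 N, if the wrist force passes 120 N, or if a joint passes its speed limit or range.

## Working session

There is one attempt and no reset: what is moved stays moved. The work goes in short steps, Python scripts to look and compute and a tool call to move; the robot and the scene stay as the last step left them, time stands still between calls to the robot, and variables do not carry over. Pictures are saved under pics/ and viewed, about 8 in all and at most 12, crops included, and the job is handed in when it is done.

Besides the shell and the picture viewer there is one more tool, called after "Request:" in YAML: its name, and indented under it one key for each argument. drive_tool: Moves the arm, as the interface text tells. Its arguments: {"type":"object","properties":{"moves":{"type":"array"},"grip_force":{"type":"number"}},"required":["moves"]}

```bash
mkdir -p pics
cat > h.py <<'E'
import numpy as np, cv2
from station import *
def cam(n):
    f=grab_frame(n); f['f']=240/np.tan(np.radians(f['fovy'])/2); f['R']=cv2.Rodrigues(np.array(f['rvec'],float))[0]; return f
def cloud(f):
    v,u=np.mgrid[:480,:640]; z=f['range_z'].astype(float)
    c=np.stack([(u-f['cx'])/f['f']*z,(v-f['cy'])/f['f']*z,z],-1)
    w=(c-np.array(f['tvec']).ravel())@f['R']; w[z==0]=np.nan; return w
def save(f,n): cv2.imwrite('pics/'+n+'.png',f['img'][:,:,::-1])
E
python3 - <<'E'
from h import *
for n in ('top','side'):
    f=cam(n); save(f,n+'0'); np.savez('/tmp/'+n,w=cloud(f),img=f['img'])
    print(n,-f['R'].T@np.array(f['tvec']).ravel(),f['R'])
s=get_state();print(s['eef_pos'],s['ee_rot'],s['width'],s['force'],tcp_to_grasp,s['t'])
E
```

```text
top [0.49223105 0.01249169 0.95008625] [[-0.02246183 -0.99967242  0.01226881]
 [-0.99671932  0.02143765 -0.07804496]
 [ 0.07775637 -0.01398159 -0.99687435]]
side [ 0.24981001 -0.64744126  0.61728934] [[ 0.88823011 -0.45939565 -0.00170644]
 [-0.27408365 -0.52694563 -0.80449143]
 [ 0.36868066  0.71504121 -0.59396181]]
[0.24200507 0.62994648 0.40379876] [-3.14146972e+00 -1.49543053e-03 -1.93769191e+00] 0.0875979198034798 [-0.0780185  -0.34941553 -0.152512  ] 0.1593 0.1
```

View pics/top0.png

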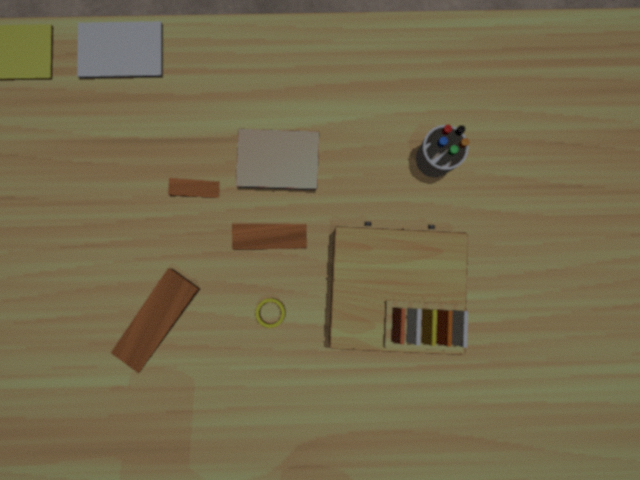

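View pics/side0.png

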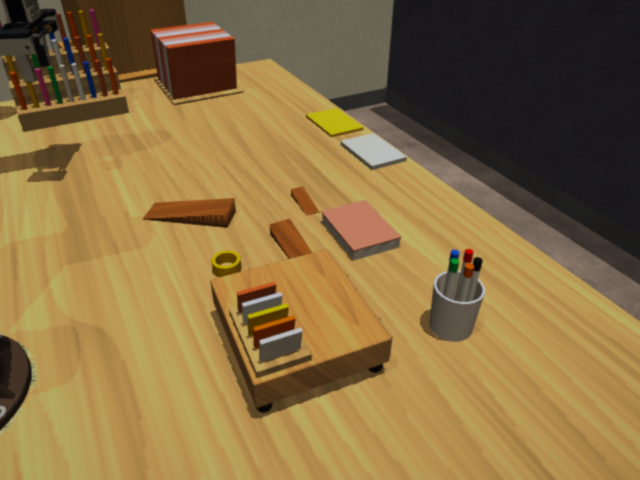

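The top view shows the chest at px (333-467, 227-352), with its rack at the lower right. The middle-sized wedge is at (232-307, 223-249), with a smaller decoy at (194,188) and a larger one at (155,320). The tape is at (270,313), the pads at (278,160) and the cup at (445,150).

Run:
```python
from h import *
d=np.load('/tmp/top.npz');w=d['w'];img=d['img'].astype(int)
v,u=np.mgrid[:480,:640]
def box(a,b,c,e,lo,hi,n):
    m=(u>=a)&(u<=b)&(v>=c)&(v<=e)&(w[...,2]>lo)&(w[...,2]<hi)
    p=w[m]; r=cv2.minAreaRect(p[:,:2].astype(np.float32)*1000)
    print(n,len(p),r,'corners',cv2.boxPoints(r).round(0).tolist(),'z',np.percentile(p[:,2],[2,50,98]).round(4)); return p
box(310,485,210,370,.066,.086,'chest')
# wedge by colour
hsv=cv2.cvtColor(d['img'],cv2.COLOR_RGB2HSV)
print(hsv[236,270],hsv[236,220])
m=(u>222)&(u<318)&(v>212)&(v<258)&(img[...,1]<80)&(img[...,0]-img[...,1]>img[...,1]*0.45)
k=cv2.morphologyEx(m.astype(np.uint8),cv2.MORPH_OPEN,np.ones((3,3)))>0
p=w[k];r=cv2.minAreaRect(p[:,:2].astype(np.float32)*1000);print('wedge',len(p),r,cv2.boxPoints(r).round().tolist())
A=np.c_[p[:,:2],np.ones(len(p))];print('plane',np.linalg.lstsq(A,p[:,2],rcond=None)[0],np.percentile(p[:,2],[2,98]))
box(245,295,290,335,.012,.04,'tape');box(230,325,120,195,.015,.05,'pads')
print('floor',w[270,250],w[200,400])
```

```text
chest 13088 ((487.24871826171875, -132.94703674316406), (220.6415252685547, 203.2775421142578), 85.95658111572266) corners [[378.0, -236.0], [581.0, -250.0], [596.0, -30.0], [394.0, -16.0]] z [0.0713 0.075  0.0825]
[ 12 150 102] [ 20  97 121]
wedge 1701 ((nan, nan), (0.0, 0.0), 0.0) [[nan, nan], [nan, nan], [nan, nan], [nan, nan]]
 ** On entry to DLASCL parameter number  4 had an illegal value
 ** On entry to DLASCL parameter number  4 had an illegal valueTraceback (most recent call last):
  File "<stdin>", line 15, in <module>
    x, resids, rank, s = _umath_linalg.lstsq(a, b, rcond,
                         ~~~~~~~~~~~~~~~~~~~^^^^^^^^^^^^^
                                             signature=signature)
                                             ^^^^^^^^^^^^^^^^^^^^
    raise LinAlgError("SVD did not converge in Linear Least Squares")
numpy.linalg.LinAlgError: SVD did not converge in Linear Least Squares
```

Run:
```python
from h import *
d=np.load('/tmp/top.npz');w=d['w'];img=d['img'].astype(int)
v,u=np.mgrid[:480,:640];ok=np.isfinite(w[...,2])
def box(a,b,c,e,lo,hi,n):
    p=w[(u>=a)&(u<=b)&(v>=c)&(v<=e)&(w[...,2]>lo)&(w[...,2]<hi)]; r=cv2.minAreaRect(p[:,:2].astype(np.float32)*1000)
    print(n,r)
m=(u>222)&(u<318)&(v>212)&(v<258)&(img[...,1]<80)&(img[...,0]-img[...,1]>img[...,1]*0.45)
k=(cv2.morphologyEx(m.astype(np.uint8),cv2.MORPH_OPEN,np.ones((3,3)))>0)&ok
p=w[k];r=cv2.minAreaRect(p[:,:2].astype(np.float32)*1000);print('wedge',len(p),r,cv2.boxPoints(r).round().tolist())
A=np.c_[p[:,:2],np.ones(len(p))];print('plane',np.linalg.lstsq(A,p[:,2],rcond=None)[0],np.percentile(p[:,2],[2,98]))
box(245,295,290,335,.012,.04,'tape');box(230,325,120,195,.015,.05,'pads');box(160,228,175,200,.008,.05,'small')
print('floor',w[270,250],w[210,400])
y=-.0706;c=np.array([487.2,-133]);R=np.array([[np.cos(y),-np.sin(y)],[np.sin(y),np.cos(y)]])
print('foot',c+R@[85,95],'press',c+R@[75,85]); print('wedge pts in chest',((cv2.boxPoints(r)-c)@R).round(1).tolist())
```

```text
wedge 1688 ((583.5072631835938, 83.16349029541016), (125.78600311279297, 41.13256072998047), 89.86831665039062) [[563.0, 20.0], [604.0, 20.0], [604.0, 146.0], [563.0, 146.0]]
plane [ 0.00115586  0.16932688 -0.00247   ] [0.00133811 0.02369561]
tape ((451.1892395019531, 83.19463348388672), (50.47599411010742, 50.40800094604492), 80.66533660888672)
pads ((720.0242919921875, 65.94905090332031), (141.98635864257812, 103.0804672241211), 87.0015869140625)
small ((675.433349609375, 226.30612182617188), (67.33323669433594, 30.105236053466797), 86.82954406738281)
floor [0.52555962 0.11893887 0.00333019] [ 0.62780846 -0.15131375 -0.00312855]
foot [578.68968238 -44.23267483] press [568.00918018 -53.50234972]
wedge pts in chest [[64.6, 158.3], [105.6, 161.1], [97.0, 286.6], [56.0, 283.8]]
```

Run:
```python
from h import *
w=np.load('/tmp/side.npz')['w'].reshape(-1,3)
m=(w[:,2]>.12)&(w[:,0]>0)&(w[:,0]<.9)&(np.abs(w[:,1])<1.1)
p=w[m]; g=np.round(p/[.1,.1,1],0)
for k in np.unique(g[:,:2],axis=0):
    q=p[(g[:,:2]==k[:2]).all(1)]
    if len(q)>15: print(k*.1,len(q),q[:,2].max().round(3),q[:,2].min().round(3))
import math
y=get_state()['ee_rot'][2]; s,c=math.sin(y),math.cos(y)
def tool(dx,dy): return c*dx+s*dy, s*dx-c*dy
print(tool(583.5-242,200-630), math.degrees(y+math.pi))
```

```text
[0.2 0.5] 749 0.336 0.289
[0.2 0.6] 1129 0.377 0.225
[0.2 0.9] 151 0.152 0.12
[0.2 1. ] 344 0.247 0.12
[0.3 0.5] 27 0.335 0.297
[0.3 0.6] 492 0.376 0.297
[0.3 0.7] 775 0.365 0.225
[0.3 0.9] 210 0.152 0.12
[0.3 1. ] 707 0.25 0.12
[0.3 1.1] 34 0.208 0.147
[ 0.4 -0.2] 1261 0.133 0.12
[ 0.4 -0.1] 302 0.132 0.12
[0.4 0.9] 194 0.152 0.12
[0.4 1. ] 1133 0.251 0.12
[0.4 1.1] 21 0.152 0.148
[ 0.5 -0.2] 54 0.132 0.121
[ 0.5 -0.1] 33 0.131 0.121
[0.6 0.9] 582 0.167 0.12
[0.6 1. ] 337 0.167 0.12
[0.6 1.1] 128 0.166 0.12
[ 0.7 -0.2] 601 0.142 0.12
[0.7 0.9] 695 0.168 0.12
[0.7 1. ] 310 0.167 0.16
[0.7 1.1] 119 0.167 0.16
[0.8 0.9] 201 0.167 0.12
[0.8 1. ] 86 0.168 0.161
[0.8 1.1] 35 0.166 0.161
(278.87888509979143, -473.0209482100104) 68.9784316637123
```

Request:
drive_tool:
  moves:
    - [30,-50,0,0,0,9,1]
    - [60,-100,0,0,0,18,1]
    - [90,-150,0,0,0,27,1]
    - [120,-200,0,0,0,36,1]
    - [150,-250,0,0,0,45,1]
    - [180,-300,20,0,0,54,1]
    - [210,-350,40,0,0,62,1]
    - [240,-400,60,0,0,69,1]
    - [279,-473,80,0,0,69,1]
    - [279,-473,100,0,0,69,1]
    - [279,-473,100,0,0,69,1]
    - [279,-473,100,0,0,69,1]
  grip_force: 20

```text
t: 1.6
eef_pos: [0.5835, 0.2003, 0.3049]
ee_rot: [-3.141, -0.0, 3.141]
force: [-0.4, -0.2, -0.5]
width: 0.0005
```

Run:
```python
from h import *
f=cam('side'); save(f,'s1'); f=cam('wrist'); save(f,'w1')
s=get_state();print(s['t'],s['eef_pos'],s['ee_rot'],s['width'],s['force'],s['q'])
```

```text
1.7 [0.58335333 0.20093778 0.30562932] [ 3.14088906e+00  1.22019083e-03 -3.14057129e+00] 0.0009453146087262695 [ 1.07600164  0.6568953  -0.05095724] [ 6.47885687e-01  3.42758636e-01 -2.52285667e-01  2.10243574e-04
 -9.74354304e-01 -6.46981870e-01]
```

View pics/w1.png

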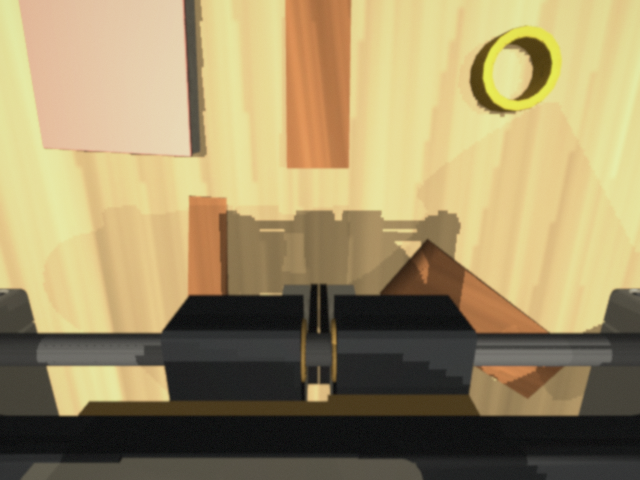

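The wrist view shows the closed fingers at px 318, in line with the wedge's thick end (287-349 at row 167). Next I go down behind it.

Request:
drive_tool:
  moves:
    - [0,0,40,0,0,0,1]
    - [0,0,80,0,0,0,1]
    - [0,0,105,0,0,0,1]
    - [0,0,118,0,0,0,1]
    - [0,0,118,0,0,0,1]
    - [0,-10,118,0,0,0,1]
    - [0,-20,118,0,0,0,1]
    - [0,-25,118,0,0,0,1]
    - [0,-25,118,0,0,0,1]

```text
t: 2.82
eef_pos: [0.5837, 0.1743, 0.1871]
ee_rot: [3.141, 0.0, 3.14]
force: [0.3, 1.1, -0.2]
width: 0.0007
```

```bash
cat >> h.py <<'E'
def meas(n=6,c='wrist'):
    a=[]
    for _ in range(n): f=cam(c); s=get_state(); a.append(np.r_[s['force'],s['eef_pos']])
    a=np.array(a); print('t',round(s['t'],2),'F',a[:,:3].mean(0).round(2),'sd',a[:,:3].std(0).round(2),'pos',a[:,3:].mean(0).round(4)); return f
E
python3 - <<'E'
from h import *
meas(8); f=cam('side'); cv2.imwrite('pics/s2.png',cv2.resize(f['img'][100:340,100:420,::-1],None,fx=2,fy=2))
E
```

```text
t 3.23 F [ 0.15  0.09 -0.01] sd [0.47 0.34 0.43] pos [0.5836 0.1751 0.1867]
```

View pics/s2.png

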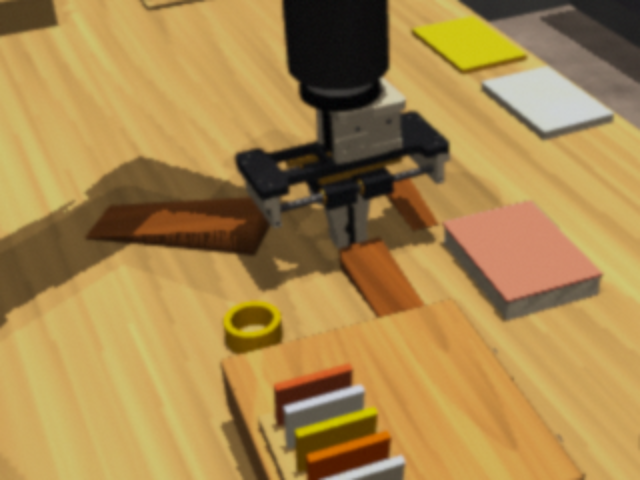

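The fingertips stand squarely behind the thick end (px 345,240), with the baseline force near 0. Next I push to just before the earliest point where it could become snug.

Request:
drive_tool:
  moves:
    - [0,-8,0,0,0,0,1]
    - [0,-16,0,0,0,0,1]
    - [0,-22,0,0,0,0,1]
    - [0,-30,0,0,0,0,1]
    - [0,-38,0,0,0,0,1]
    - [0,-46,0,0,0,0,1]
    - [0,-54,0,0,0,0,1]
    - [0,-62,0,0,0,0,1]
    - [0,-70,0,0,0,0,1]
    - [0,-76,0,0,0,0,1]
    - [0,-80,0,0,0,0,1]
    - [0,-80,0,0,0,0,1]

```text
t: 4.78
eef_pos: [0.5835, 0.0947, 0.1866]
ee_rot: [-3.141, -0.0, 3.141]
force: [0.3, 0.1, -0.2]
width: 0.0003
```

Run:
```python
from h import *
f=meas(8); save(f,'w3')
```

```text
t 5.17 F [-0.12  0.06 -0.22] sd [0.47 0.3  0.56] pos [0.5835 0.0951 0.1866]
```

View pics/w3.png

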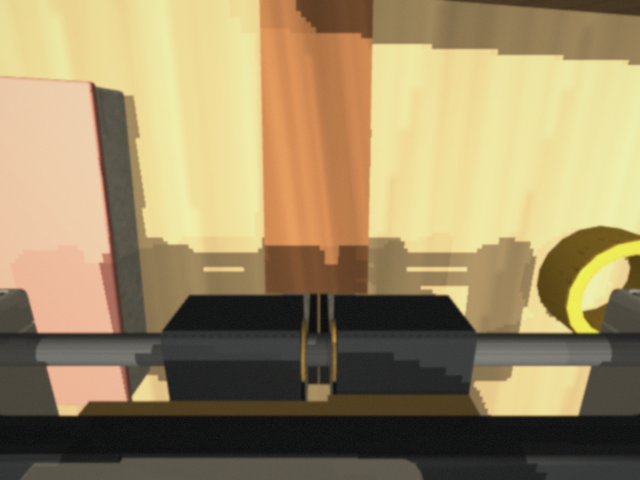

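The wedge is straight and centred on the fingers (px 265-370), and the force is still about 0. Now I make small steps and watch the force.

Request:
drive_tool:
  moves:
    - [0,-2,0,0,0,0,1]
    - [0,-4,0,0,0,0,1]
    - [0,-6,0,0,0,0,1]
    - [0,-8,0,0,0,0,1]
    - [0,-8,0,0,0,0,1]

```text
t: 5.8
eef_pos: [0.5835, 0.0868, 0.1867]
ee_rot: [-3.142, -0.0, 3.141]
force: [-0.1, -0.6, -0.3]
width: 0.0006
```

Request:
drive_tool:
  moves:
    - [0,-1,0,0,0,0,1]
    - [0,-2,0,0,0,0,1]
    - [0,-3,0,0,0,0,1]
    - [0,-3,0,0,0,0,1]

```text
t: 6.3
eef_pos: [0.5835, 0.0839, 0.1867]
ee_rot: [-3.142, -0.0, 3.141]
force: [0.3, -0.3, 0.1]
width: 0.0007
```

Request:
drive_tool:
  moves:
    - [0,-1,0,0,0,0,1]
    - [0,-2,0,0,0,0,1]
    - [0,-3,0,0,0,0,1]
    - [0,-3,0,0,0,0,1]

```text
t: 6.8
eef_pos: [0.5835, 0.0809, 0.1867]
ee_rot: [-3.142, -0.0, 3.141]
force: [0.1, -0.3, -0.1]
width: 0.0008
```

Run:
```python
from h import *
meas(6)
```

```text
t 7.1 F [ 0.28  0.4  -0.22] sd [0.3  0.47 0.39] pos [0.5835 0.081  0.1867]
```

Request:
drive_tool:
  moves:
    - [0,-1,0,0,0,0,1]
    - [0,-2,0,0,0,0,1]
    - [0,-2,0,0,0,0,1]

```text
t: 7.48
eef_pos: [0.5836, 0.0791, 0.1867]
ee_rot: [3.141, 0.0, 3.141]
force: [0.9, 0.8, 0.4]
width: 0.0007
```

Request:
drive_tool:
  moves:
    - [0,-1,0,0,0,0,1]
    - [0,-2,0,0,0,0,1]
    - [0,-2,0,0,0,0,1]

```text
t: 7.85
eef_pos: [0.5837, 0.0772, 0.1867]
ee_rot: [3.141, 0.001, 3.141]
force: [1.0, 5.1, -0.5]
width: 0.0007
```

Run:
```python
from h import *
meas(5)
```

```text
t 8.1 F [ 0.19  5.17 -0.58] sd [0.54 0.4  0.28] pos [0.5837 0.0772 0.1867]
```

A push of 5.2 N makes the wedge snug. Next I retreat, rise and check the back end from the top.

Request:
drive_tool:
  moves:
    - [0,10,0,0,0,0,1]
    - [0,25,0,0,0,0,1]
    - [0,40,0,0,0,0,1]
    - [0,50,-50,0,0,0,1]
    - [0,80,-113,0,0,0,1]
    - [0,110,-113,0,0,0,1]
    - [0,110,-113,0,0,0,1]
    - [0,110,-113,0,0,0,1]

```text
t: 9.1
eef_pos: [0.583, 0.1873, 0.299]
ee_rot: [-3.141, -0.001, -3.141]
force: [-0.8, -0.6, -0.3]
width: 0.0001
```

Run:
```python
from h import *
f=meas(6,'top'); save(f,'t4'); w=cloud(f); v,u=np.mgrid[:480,:640]
p=w[(u>=310)&(u<=485)&(v>=210)&(v<=370)&(w[...,2]>.066)&(w[...,2]<.086)]
print(cv2.minAreaRect(p[:,:2].astype(np.float32)*1000))
img=f['img'].astype(int)
m=(u>222)&(u<340)&(v>205)&(v<265)&(img[...,1]<80)&(img[...,0]-img[...,1]>img[...,1]*0.45)&(w[...,2]<.03)
p=w[(cv2.morphologyEx(m.astype(np.uint8),cv2.MORPH_OPEN,np.ones((3,3)))>0)&np.isfinite(w[...,2])]
print('wedge',len(p),cv2.boxPoints(cv2.minAreaRect(p[:,:2].astype(np.float32)*1000)).round())
```

```text
t 9.4 F [ 0.18  0.1  -0.05] sd [0.19 0.35 0.42] pos [0.5834 0.1865 0.299 ]
((487.15167236328125, -132.7441864013672), (220.0821533203125, 203.3991241455078), 86.052001953125)
wedge 818 [[562. -31.]
 [603. -31.]
 [605.  64.]
 [564.  64.]]
```

View pics/t4.png

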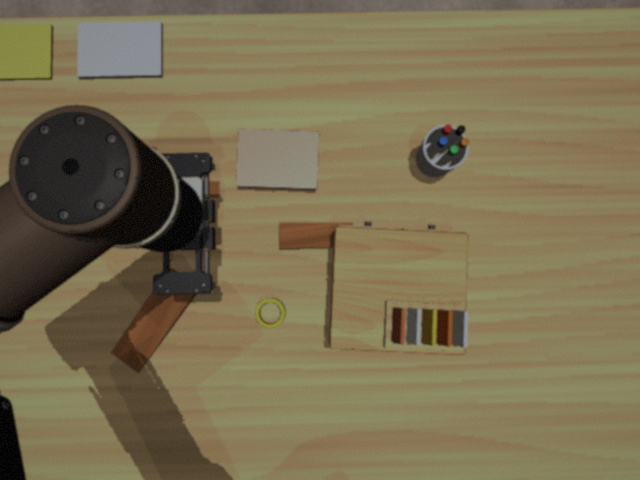

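The wedge's back is at y≈66 mm (px 280,236), so the tip is at about (90, 76) mm in the chest's frame. The chest has not moved. Next I go over the press spot.

Request:
drive_tool:
  moves:
    - [4,-45,0,0,0,0,1]
    - [8,-90,0,0,0,0,1]
    - [12,-140,0,0,0,0,1]
    - [15,-190,0,0,0,0,1]
    - [15,-225,0,0,0,0,1]
    - [15,-240,10,0,0,0,1]
    - [15,-240,25,0,0,0,1]
    - [15,-240,35,0,0,0,1]
    - [15,-240,38,0,0,0,1]
    - [15,-240,38,0,0,0,1]

```text
t: 10.65
eef_pos: [0.5686, -0.0523, 0.2614]
ee_rot: [-3.141, -0.001, -3.141]
force: [1.1, 0.3, 0.8]
width: 0.0004
```

Run:
```python
from h import *
meas(6)
```

```text
t 10.95 F [ 0.24 -0.16  0.06] sd [0.41 0.44 0.43] pos [ 0.5687 -0.0526  0.262 ]
```

Request:
drive_tool:
  moves:
    - [0,0,2,0,0,0,1]
    - [0,0,4,0,0,0,1]
    - [0,0,6,0,0,0,1]
    - [0,0,6,0,0,0,1]

```text
t: 11.45
eef_pos: [0.5684, -0.0531, 0.2554]
ee_rot: [-3.141, -0.001, 3.141]
force: [-1.0, 0.6, 0.2]
width: 0.0002
```

Request:
drive_tool:
  moves:
    - [0,0,1,0,0,0,1]
    - [0,0,1,0,0,0,1]

```text
t: 11.7
eef_pos: [0.5685, -0.053, 0.2546]
ee_rot: [-3.142, -0.0, 3.141]
force: [-1.0, -0.8, 0.6]
width: 0.0005
```

Request:
drive_tool:
  moves:
    - [0,0,1,0,0,0,1]
    - [0,0,1,0,0,0,1]

```text
t: 11.95
eef_pos: [0.5686, -0.053, 0.254]
ee_rot: [-3.142, 0.0, 3.141]
force: [-1.0, -0.4, 3.7]
width: 0.0004
```

Request:
drive_tool:
  moves:
    - [0,0,0.7,0,0,0,1]
    - [0,0,0.7,0,0,0,1]
    - [0,0,0.7,0,0,0,1]

```text
t: 12.32
eef_pos: [0.5686, -0.053, 0.2539]
ee_rot: [-3.142, 0.001, -3.142]
force: [-2.9, 1.1, 9.4]
width: 0.0007
```

Run:
```python
from h import *
meas(8)
```

```text
t 12.72 F [-3.3   0.91  8.8 ] sd [0.27 0.43 0.5 ] pos [ 0.5686 -0.053   0.2539]
```

Under 8.8 N, held for about 0.75 s, the top gave only about 0.1 mm. The press test passes, so I lift clear.

Request:
drive_tool:
  moves:
    - [0,0,-2,0,0,0,1]
    - [0,0,-10,0,0,0,1]
    - [0,0,-40,0,0,0,1]
    - [0,0,-90,0,0,0,1]
    - [0,50,-100,0,0,0,1]
    - [0,100,-100,0,0,0,1]
    - [0,150,-100,0,0,0,1]
    - [0,200,-100,0,0,0,1]
    - [0,240,-100,0,0,0,1]
    - [0,240,-100,0,0,0,1]
    - [0,240,-100,0,0,0,1]

```text
t: 14.1
eef_pos: [0.5684, 0.187, 0.353]
ee_rot: [-3.141, -0.0, -3.141]
force: [-0.3, -0.9, 0.3]
width: 0.0005
```

Run:
```python
from h import *
f=meas(4,'top'); w=cloud(f); v,u=np.mgrid[:480,:640]
p=w[(u>=310)&(u<=485)&(v>=210)&(v<=370)&(w[...,2]>.066)&(w[...,2]<.086)]
print(cv2.minAreaRect(p[:,:2].astype(np.float32)*1000))
A=np.c_[p[:,:2],np.ones(len(p))];print('tilt',np.linalg.lstsq(A,p[:,2],rcond=None)[0])
p0=np.load('/tmp/top.npz')['w'];p=p0[(u>=310)&(u<=485)&(v>=210)&(v<=370)&(p0[...,2]>.066)&(p0[...,2]<.086)]
A=np.c_[p[:,:2],np.ones(len(p))];print('tilt at start',np.linalg.lstsq(A,p[:,2],rcond=None)[0])
img=f['img'].astype(int)
m=(u>222)&(u<340)&(v>205)&(v<265)&(img[...,1]<80)&(img[...,0]-img[...,1]>img[...,1]*0.45)&(w[...,2]<.03)
p=w[(cv2.morphologyEx(m.astype(np.uint8),cv2.MORPH_OPEN,np.ones((3,3)))>0)&np.isfinite(w[...,2])]
print('wedge',len(p),cv2.boxPoints(cv2.minAreaRect(p[:,:2].astype(np.float32)*1000)).round())
f=cam('side'); cv2.imwrite('pics/s5.png',f['img'][:,:,::-1])
```

```text
t 14.3 F [-0.08  0.36 -0.06] sd [0.28 0.46 0.3 ] pos [0.5685 0.1862 0.3531]
((487.0563659667969, -133.316650390625), (221.25830078125, 203.2156524658203), 85.8975830078125)
tilt [-0.00833218 -0.00427459  0.07889934]
tilt at start [-0.00904131 -0.00482305  0.07903572]
wedge 783 [[562. -31.]
 [603. -31.]
 [604.  64.]
 [563.  64.]]
```

View pics/s5.png

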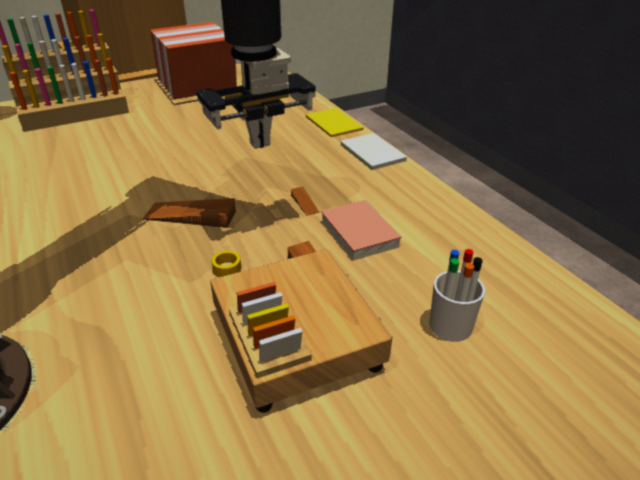

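The wedge is in place under the chest (px 302,248), the tool is clear and the other things are where they were. The chest's tilt matches the start to within 0.001 rad, so I hand the job in.

```bash
python3 -c "from station import *; print(job_done())"
```

```text
the job is handed in; nothing more can be done
None
```

The wedge is snug under the short foot, the press test passed, and I handed the job in at about 14.4 s with the arm clear; no verdict was reported. I pushed with closed fingers on the thick end until it resisted with 5.2 N. I then pressed near the press spot with about 9 N, more than the 6 N suggested, for about 0.75 s.

**Last checks:**
- **Wedge:** its tip works out at about (90, 76) mm in the chest's frame, about 19 mm past the foot's middle. I reckoned this from its visible part, since the tip is hidden under the chest.
- **Press:** the top gave about 0.1 mm. About 3 N of sideways force showed up during the press, but the chest did not slide.
- **Chest:** it moved less than 1 mm, and its tilt matches the start to within 0.001 rad. The camera reads about 0.009 rad of tilt both before and after, which I take as calibration error because the counter reads sloped as well.
- **Other things:** by eye in the last side view, the cup, tape and pads are where they were.

No check failed. I could not measure the foot's load on the wedge directly.

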